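# Pin the power module home in its test cradle

### The arm

A 6-joint arm with a two-finger parallel gripper is mounted at the origin on the work surface. World frame = base frame: x ahead of the robot, y to its left, z up, the work surface at z = 0. Lengths are in mm, angles in rad, forces in N, time in s.
With the tool pointing down it reaches from about 275 to 750 mm from the base axis. Payload 10.2 kg.
Tool frame: the origin (TCP) lies between the finger pads; the fingertips stand 17 mm ahead of it and the grasp point (between the pads) lies 2 mm behind it; z points along the fingers, y is the line along which they close (so a half turn about z gives the same grasp; the last joint's range is limited). The gripper opens to 85 mm and grips with 20 to 120 N. Pads are 22 mm wide; open, the fingers measure 114 mm over their backs; the gripper's body (76 mm by 85 mm) begins 54 mm behind the grasp point. The pads swing forward as they close: fully open they stand 13 mm farther back than shut.
Start: joints at [1.117, 0.313, 1.498, -0, 1.331, -0.223], TCP at [120.11, 511.082, 248.294] pointing down, gripper open.
Joint ranges: [-2.94, 2.94], [-0.97, 2.17], [0.19, 2.56], [-1.23, 4.37], [0.02, 3.11], [-2.88, 2.88]. Speed limits (rad/s): [2.39, 2.39, 3.01, 3.14, 3.14, 3.14].

### API

Orientations are given as a unit quaternion [w, x, y, z].
In Python, from rig import * gives the robot as it stands.
- The arm moves only by the tool step_arm, never from a script. Its argument "commands" is text: rows parted by semicolons, each of 7 numbers parted by spaces: the opening, from 0 (shut) to 1 (fully open), then the shift along the tool's x, y, z in cm, then the turn, a rotation vector about the tool's x, y, z in rad. In form: hand x y z rx ry rz; .... A call has 1 to 20 rows; each row is the pose to reach, as a shift and turn from the pose commanded when the call began, along the tool's axes at that moment; what a row does not reach only later rows make up. A row lasts 1/12 s, in which the tool goes at most 41.7 mm and 7.16 degrees, less where a joint would pass 70% of its speed; a pose out of reach is approached as far as the arm can. A call with a gripper value outside its range is refused whole. The fingers move at their own pace and stop on an object; "newtons" is the grip in N (left out, the last holds). Time passes only in rows, so rows that repeat a pose let the fingers close. It gives the time, the measured TCP pose, the force, the opening and the grip force at its end, in the units of the state.
- sense(): the state, without advancing time (a new reading comes with each control period).
- capture(name): name is "side" or "top"; returns the picture (420x560x3 uint8, red, green, blue); there is no depth.
- camera_model(name): a dict with "mtx" (3x3 intrinsics, pixels), "eye" and "rotation" of the camera in the world. Camera axes: x right, y down, z forward; pixel columns grow to the right and rows downward; lengths in mm; the calibration is good to about 2 mm. A picture is of the moment at which its call begins. camera_model takes no time and is no camera call.
- finish_job(): hands the job in; it is judged then, once.
Trained networks look in the newest picture that a camera, given by its name, has taken for a name from the list of things; names that differ only in an ending like _2 or _b are one class to them, and where a whole thing is asked for, a point or a joint stands for the part that bears it (a point fixed in the world has none). Each returns a list of dicts, best first, with "score" (0 to 1); they miss things now and then, are a little off and sometimes report something else, mostly with a low value. They report only what shows in the picture. A call takes as long as a camera call.
- search_frame(camera, label): "rect" ([centre column, centre row, width, height] in pixels, round what is visible of it).
- trace(camera, label): "mask" (420x560 bool, what is visible of it) and "rect" ([centre column, centre row, width, height] in pixels, round what is visible of it).
- spot_point(camera, label): "xy" ([column, row] in pixels: a listed point, or the origin of a listed thing).
The state is a dict: "time_s": time; "joints": joint angles; "dq": joint speeds; "tau": joint torques, N m; "eef_pos": TCP position; "ee_rot": TCP orientation; "force": force on the tool from outside, world axes, zero at the start; "wrist_torque": the same for the moment, N m; "grip_width": opening from 0.0 (shut) to 1.0 (fully open); "grip_force": force on a finger pad.
Only numpy, scipy, OpenCV 4.12 (cv2) and the standard library are available. Lean on these libraries where they do the work, as an engineer would, in place of code of your own. Each camera call takes 0.05 s, during which the arm holds its last target. There are 200 camera calls.

### The job

Slide the plug-in power module home into the test cradle, against its stop. Then take the ball-lock pin from its rest with its side button squeezed in, feel for the hole of the clevis bracket with the pin's nose, slide the pin right down through bracket and module tongue until its flange sits on the bracket, and let go so that the button springs out and the balls lock. Be gentle with the cradle (stay under about 25 N) and leave the other things on the bench alone.

Things in the scene. Friction and masses are not known exactly. Their poses are not given: they have to be found in the camera images.
- cradle: Fixed test cradle on the bench: aluminium base plate 230 mm (x) by 320 mm (y), 12 mm thick, with blue guide walls and a black connector block at the far end; nothing on it is higher than 77 mm above the bench. Origin under the module's place, on the bench; x is the direction in which the module slides home, z is up.
- module (a joint): How far the power module (finned steel box with an aluminium front plate) stands out of the cradle towards cradle -x, in m: 0 = home against the hard stop. It slides with about 3 N of friction and stays where it is left.
- face (a point): Centre of the outer face of the module's flat upright front plate (206 mm wide, top 74 mm and bottom 16 mm above the bench), moving with the module. Push here along cradle +x with shut fingers. Axes as the cradle's.
- adjust_zero (a point): Zero point of the clevis bracket's adjustment, level with the bracket's top, 77 mm up, fixed to the cradle, axes as the cradle's. The steel bracket (two level plates 46 by 44 by 8 mm, 11 mm apart) is bolted in long slots: its round hole (13.2 mm) has this x but lies anywhere from 5 to 31 mm along cradle +y from here, not measured: look or feel. A nose that misses stands on solid plate.
- slot (a point): Centre of the slot in the module's level 8 mm tongue, at the tongue's top, moving with the module. The slot is 13.2 mm along cradle x and 41.2 mm along y. Only when the module is home does the tongue lie between the bracket's plates with this slot under the bracket's hole, wherever the bracket sits.
- pin_grip (a point): Grip point half-way up the ball-lock pin's upright black handle (20 mm in x, 32 mm in y, reaching 20 mm above here), z up; the pin stands loose in its rest. Its button is a steel paddle (18 by 40 mm) that stands 4 mm out of the handle's +y face; squeezing along y until it is flush (spring 6 N; grip with 20 N or more) draws the balls in. Under the handle is a flange 32 mm across, its underside 32 mm below here.
- nose (a point): Tip of the pin's shank, 75 mm below pin_grip, same axes. The 12 mm shank reaches 43 mm below the flange, ending in a half-round nose of 6 mm radius. Two balls, 29 to 35 mm below the flange, stand out 3 mm on its +y and -y sides and cannot pass the hole unless the button is in. Seated, the flange rests on the bracket's top and the balls are below its lower plate.
- button (a joint): Travel of the pin's side button in m: 0 = sprung out (balls locked out), 0.004 = flush with the handle (balls in).
- rest: Fixed grey block 80 by 80 mm, 60 mm high, origin under its centre on the bench; the pin hangs by its flange in a 24 mm wide hole in its top.
- heatsink: Loose finned aluminium heat sink, 70 by 70 by 38 mm, lying on the bench; to be left alone. Origin under its centre.
- meter: Loose yellow multimeter lying flat, 120 by 65 by 34 mm; to be left alone. Origin under its centre.
- driver: Loose screwdriver lying on the bench, to be left alone.

How it is judged:
By the outcome, as a careful person would: the job done as asked, in the order asked, and still so for the second after the job is handed in, with the robot touching nothing.
It also fails if it takes over 72 s, if anything falls off the work surface, if the arm or the gripper's body presses on something with over 40 N, if the wrist force passes 120 N, or if a joint passes its speed limit or range.

## Working session

There is one attempt and no reset: what is moved stays moved. The work goes in short steps, Python scripts to look and compute and a tool call to move; the robot and the scene stay as the last step left them, time stands still between calls to the robot, and variables do not carry over. Pictures are saved under pics/ and viewed, at most 10 in all, crops included, and the job is handed in when it is done.

Besides the shell and the picture viewer there is one more tool, called after "Emit:" by a JSON object that holds its "op" and its "data". step_arm: Moves the arm, as the interface text tells. Its arguments: {"type":"object","properties":{"commands":{"type":"string"},"newtons":{"type":"number"}},"required":["commands"]}

```bash
ls; mkdir -p pics
cat > h.py <<'E'
from rig import *
import numpy as np, cv2
from scipy.spatial.transform import Rotation as R
def ray(cam,px):
    m=camera_model(cam); d=np.linalg.inv(np.array(m["mtx"]))@np.array([px[0],px[1],1.])
    return np.array(m["eye"]), np.array(m["rotation"])@d
def onz(cam,px,z):
    e,d=ray(cam,px); return e+d*(z-e[2])/d[2]
def proj(cam,p):
    m=camera_model(cam); q=np.array(m["mtx"])@(np.array(m["rotation"]).T@(np.array(p,float)-np.array(m["eye"])))
    return q[:2]/q[2]
def tri(p1,p2):
    (a,u),(b,v)=ray("top",p1),ray("side",p2)
    u=u/np.linalg.norm(u);v=v/np.linalg.norm(v)
    s=np.linalg.lstsq(np.c_[u,-v],b-a,rcond=None)[0]
    x,y=a+u*s[0],b+v*s[1]; return (x+y)/2,np.linalg.norm(x-y)
E
python3 - <<'E'
from h import *
np.set_printoptions(precision=1,suppress=True)
for c in ("top","side"):
    im=capture(c); cv2.imwrite(f"pics/{c}0.png",im[:,:,::-1]); m=camera_model(c)
    print(c,np.array(m["eye"]),np.array(m["rotation"]).round(3).tolist(),np.array(m["mtx"]).tolist())
pts={}
for l in ["cradle","face","adjust_zero","slot","pin_grip","nose","rest","heatsink","meter","driver"]:
    for c in ("top","side"):
        r=spot_point(c,l); pts[l,c]=r
        print(l,c,[(np.round(q["xy"],1).tolist(),round(q["score"],2)) for q in r[:2]])
    if pts[l,"top"] and pts[l,"side"]:
        print("   tri",*tri(pts[l,"top"][0]["xy"],pts[l,"side"][0]["xy"]))
s=sense(); print(s)
E
```

```text
pics
top [ 450.6    5.2 1162.1] [-0.024, 0.714, -0.699, 0.038] [[422.6336706088013, 0.0, 279.3292665229065], [0.0, 422.6336706088013, 198.920140366429], [0.0, 0.0, 1.0]]
side [  15.8 -632.1  771. ] [-0.399, 0.856, -0.295, 0.145] [[476.73551590312866, 0.0, 280.5597699699249], [0.0, 476.73551590312866, 206.0075443751606], [0.0, 0.0, 1.0]]
cradle top [([338.8, 198.1], 0.73)]
cradle side [([328.8, 222.3], 0.75), ([375.4, 362.7], 0.6)]Traceback (most recent call last):
  File "<stdin>", line 12, in <module>
  File "h.py", line 13, in tri
    (a,u),(b,v)=ray("top",p1),ray("side",p2)
                ~~~^^^^^^^^^^
  File "h.py", line 6, in ray
    return np.array(m["eye"]), np.array(m["rotation"])@d
                               ~~~~~~~~~~~~~~~~~~~~~~~^~
ValueError: matmul: Input operand 1 has a mismatch in its core dimension 0, with gufunc signature (n?,k),(k,m?)->(n?,m?) (size 3 is different from 4)
```

```bash
python3 - <<'E'
s=open('h.py').read()
s=s.replace('def ray(','def rot(m): return R.from_quat(m["rotation"],scalar_first=True).as_matrix()\ndef ray(',1).replace('np.array(m["rotation"])','rot(m)')
open('h.py','w').write(s)
E
python3 - <<'E'
from h import *
np.set_printoptions(precision=1,suppress=True)
for c in ("top","side"): print(rot(camera_model(c))[:,2])
pts={}
for l in ["cradle","face","adjust_zero","slot","pin_grip","nose","rest","heatsink","meter","driver"]:
    for c in ("top","side"):
        r=spot_point(c,l); pts[l,c]=r
        print(l,c,[(np.round(q["xy"],1).tolist(),round(q["score"],2)) for q in r[:2]])
    if pts[l,"top"] and pts[l,"side"]:
        print("   tri",*tri(pts[l,"top"][0]["xy"],pts[l,"side"][0]["xy"]))
s=sense(); print(s["time_s"],s["ee_rot"],s["eef_pos"],s["force"])
E
```

```text
[ 0.1 -0.  -1. ]
[ 0.5  0.6 -0.6]
cradle top [([338.8, 198.1], 0.73)]
cradle side [([328.8, 222.3], 0.75), ([375.4, 362.7], 0.6)]
   tri [ 537.5 -152.5  150.8] 17.923112772825466
face top [([281.3, 216.6], 0.64)]
face side [([283.7, 229.3], 0.89)]
   tri [506.8 -26.8  56.3] 13.236757243820643
adjust_zero top [([347.9, 184.4], 0.66)]
adjust_zero side [([364.1, 250.6], 0.95)]
   tri [ 589.7 -195.7   72.9] 4.157635977449995
slot top [([336.7, 197.9], 0.78)]
slot side [([340.6, 252.9], 0.82)]
   tri [ 553.4 -166.8   65.8] 1.238153379455632
pin_grip top [([152.8, 241.5], 0.61), ([142.8, 180.6], 0.41)]
pin_grip side [([174.6, 164.1], 0.75), ([376.4, 361.2], 0.17)]
   tri [429.1 302.   83.5] 3.6314868018192805
nose top []
nose side [([181.4, 191.7], 0.2)]
rest top [([161.4, 240.2], 0.85), ([287.1, 164.1], 0.16)]
rest side [([181.2, 191.2], 0.58), ([282.6, 229.4], 0.45)]
   tri [433.2 301.8  -4.6] 0.5686212758559888
heatsink top [([403.8, 233.6], 0.67), ([347.1, 186.3], 0.44)]
heatsink side [([375.5, 362.3], 0.75)]
   tri [ 463.4 -363.6   -4.1] 2.209533683539436
meter top [([406.6, 181.2], 0.58)]
meter side [([429.3, 323.6], 0.71), ([176.6, 162.0], 0.52)]
   tri [ 609.1 -371.2   -1.4] 3.013989685894464
driver top [([143.5, 181.1], 0.82)]
driver side [([220.9, 161.6], 0.81)]
   tri [594.8 359.8  -9.2] 0.393074583684005
1.2 [-0.   0.1  1.  -0. ] [120.1 511.1 248.3] [-0.6  0.2  0.1]
```

View pics/top0.png

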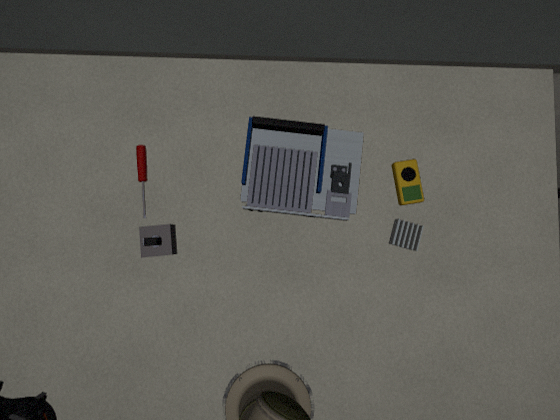

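View pics/side0.png

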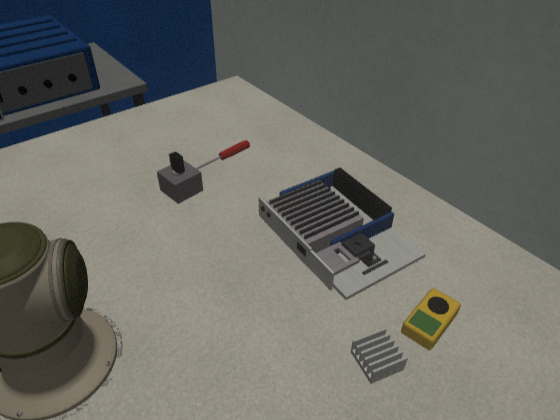

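The top view shows the cradle at about (240–365, 115–220), the bracket at (341,178), the slot at (337,199), the pin's rest at (157,240), the meter at (408,182) and the heat sink at (405,235). The side view agrees. I'll enlarge the cradle and the pin.

Run:
```python
import cv2,numpy as np
t=cv2.imread("pics/top0.png"); s=cv2.imread("pics/side0.png")
a=cv2.resize(t[110:225,238:368],None,fx=5,fy=5,interpolation=cv2.INTER_CUBIC)
cv2.imwrite("pics/topc.png",cv2.convertScaleAbs(a,alpha=1.2))
b=cv2.resize(s[165:297,255:427],None,fx=4.5,fy=4.5,interpolation=cv2.INTER_CUBIC)
cv2.imwrite("pics/sidec.png",cv2.convertScaleAbs(b,alpha=1.3))
c=[cv2.resize(x,(390,390),interpolation=cv2.INTER_CUBIC) for x in (t[210:270,130:190],s[145:205,150:210])]
cv2.imwrite("pics/pinc.png",cv2.convertScaleAbs(np.hstack(c),alpha=1.4))
```

```text
(no output)
```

View pics/topc.png

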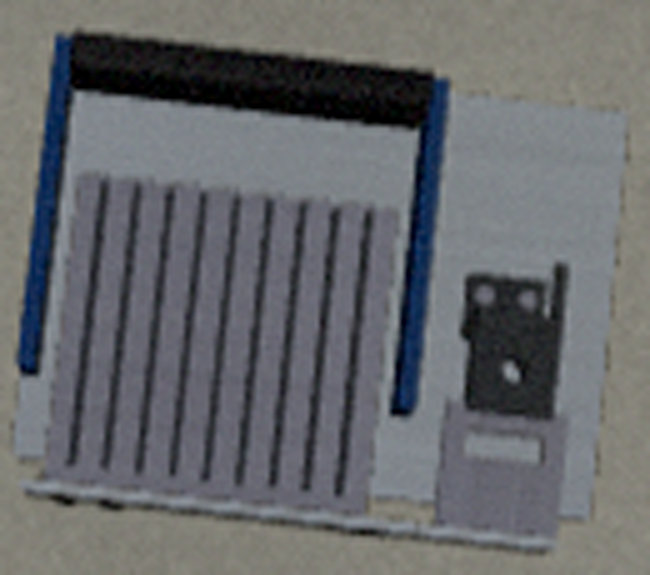

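View pics/sidec.png

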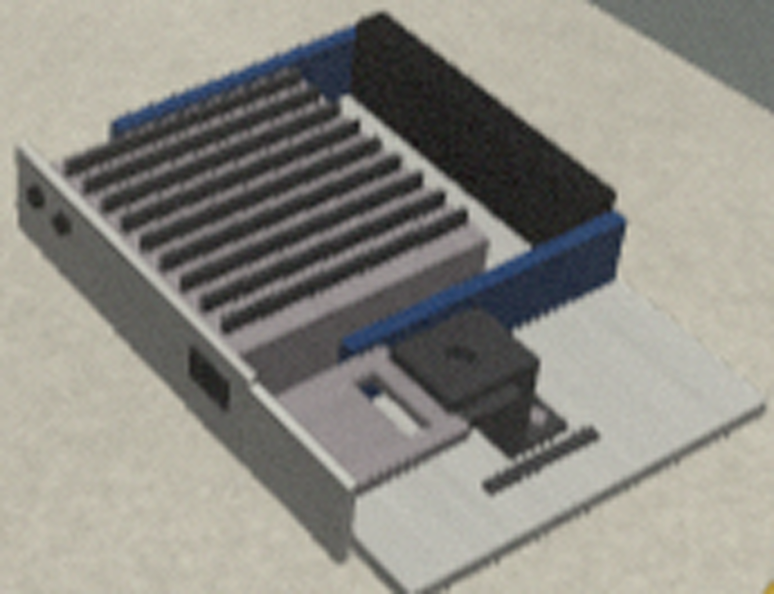

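View pics/pinc.png

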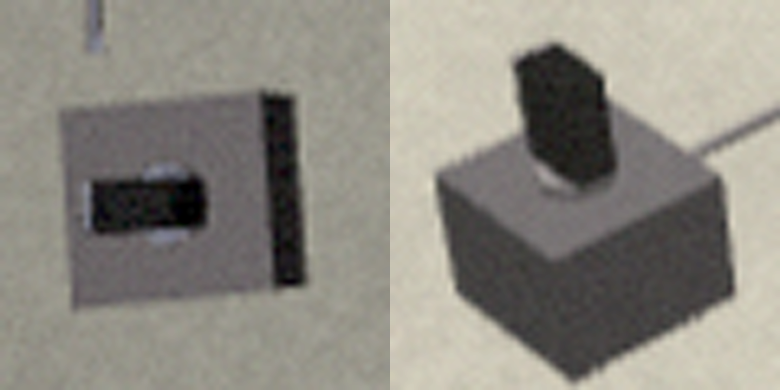

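The enlarged crops (scaled pixels) show the bracket hole at (511,371) in the top crop and (462,355) in the side crop. The tongue slot is at (502,447), and the front plate's top edge runs from (25,485) to (550,545). The pin handle's ends are at (88,205) and (205,205), with its silver paddle at the left (+y) end.

```bash
cat > m.py <<'E'
from h import *
np.set_printoptions(precision=1,suppress=True)
T=lambda u,v:((u+.5)/5-.5+238,(v+.5)/5-.5+110)
S=lambda u,v:((u+.5)/4.5-.5+255,(v+.5)/4.5-.5+165)
P=lambda u,v:((u+.5)/6.5-.5+130,(v+.5)/6.5-.5+210)
Q=lambda u,v:((u+.5)/6.5-.5+150,(v+.5)/6.5-.5+145)
ang=lambda a,b:np.degrees(np.arctan2(*(b-a)[1::-1]))
def seg(n,a,b,z,f=T):
    a,b=onz("top",f(*a),z),onz("top",f(*b),z); print(n,a,b,"len",np.linalg.norm(a-b),"ang",ang(a,b))
seg("plate",(550,545),(25,485),74)
seg("baseR",(592,520),(628,112),12)
seg("blueR",(402,412),(438,80),77)
seg("blueL",(28,373),(66,36),77)
seg("fins",(370,488),(402,210),70)
seg("slot y",(540,455),(465,440),67)
seg("brk -x edge",(553,417),(466,409),77)
seg("brk +y edge",(466,409),(468,273),77)
print("hole top",onz("top",T(511,371),77),"tri",*tri(T(511,371),S(462,355)))
print("slot tri",*tri(T(502,447),S(395,399)), onz("top",T(502,447),67))
print("adj",onz("top",(347.9,184.4),77),onz("side",(364.1,250.6),77))
print("plate side ends",onz("side",S(15,150),74),onz("side",S(355,490),74))
seg("rest",(258,93),(62,108),60,P); seg("rest2",(262,290),(75,306),60,P)
seg("handle y(top edge)",(205,178),(92,181),104,P);seg("handle y(low)",(205,229),(92,230),104,P)
print("handle top side", onz("side",Q(558,61),107), "btm")
s=sense(); M=R.from_quat(s["ee_rot"],scalar_first=True).as_matrix(); print(M.round(3),s["eef_pos"])
E
python3 m.py
```

```text
plate [ 499.  -193.8   74. ] [524.3  77.8  74. ] len 272.78221879194126 ang 84.67679083350106
baseR [ 515.9 -228.1   12. ] [ 743.6 -247.3   12. ] len 228.51061529041817 ang -4.828232065796124
blueR [ 566.1 -116.    77. ] [ 741.7 -132.9   77. ] len 176.35869735415562 ang -5.488891750833681
blueL [582.1  77.7  77. ] [760.2  62.6  77. ] len 178.71683075194412 ang -4.825084881551225
fins [ 526.8 -100.6   70. ] [ 673.5 -115.5   70. ] len 147.38326486701507 ang -5.808714842701245
slot y [ 546.2 -189.6   67. ] [ 553.2 -150.2   67. ] len 39.93778922905802 ang 79.89240815879442
brk -x edge [ 565.2 -194.4   77. ] [ 568.4 -149.2   77. ] len 45.33633777034056 ang 85.98880732718528
brk +y edge [ 568.4 -149.2   77. ] [ 639.6 -149.6   77. ] len 71.22203146973067 ang -0.31827897573799946
hole top [ 588.7 -172.4   77. ] tri [ 590.7 -174.2   76.1] 4.779072409350344
slot tri [ 551.6 -170.9   68.8] 4.793496786088429 [ 550.  -169.6   67. ]
adj [ 587.6 -193.5   77. ] [ 588.2 -199.3   77. ]
plate side ends [520.   75.8  74. ] [ 497.2 -204.9   74. ]
rest [476.4 267.1  60. ] [468.9 344.4  60. ] len 77.6308777983567 ang 95.56784190426735
rest2 [398.6 262.3  60. ] [390.9 335.5  60. ] len 73.64847549539273 ang 95.96782808333268
handle y(top edge) [442.6 275.4 104. ] [440.6 318.2 104. ] len 42.79758920789444 ang 92.65291238151985
handle y(low) [423.3 274.6 104. ] [422.1 317.3 104. ] len 42.737132499815274 ang 91.61301722238535
handle top side [555.7 218.5 107. ] btm
[[-1.   0.2 -0. ]
 [ 0.2  1.  -0. ]
 [ 0.  -0.  -1. ]] [120.1 511.1 248.3]
```

```bash
cat > go.py <<'E'
import sys
from h import *
np.set_printoptions(precision=3,suppress=True)
# target x y z (mm) and heading (deg) of tool y axis in world, tool down
def cmd(x,y,z,yaw):
    s=sense(); A=R.from_quat(s["ee_rot"],scalar_first=True); M=A.as_matrix()
    a=np.radians(yaw); ty=np.array([np.cos(a),np.sin(a),0]); tz=np.array([0,0,-1.]); 
    B=np.c_[np.cross(ty,tz),ty,tz]
    d=M.T@(np.array([x,y,z])-np.array(s["eef_pos"]))/10
    w=R.from_matrix(M.T@B).as_rotvec()
    print("t",round(s["time_s"],2),"at",np.array(s["eef_pos"]).round(1),"F",np.array(s["force"]).round(1),"grip",round(s["grip_width"],3),round(s["grip_force"],1),
      "yaw",np.degrees(np.arctan2(M[1,1],M[0,1])).round(2),"shift cm",d.round(2),"turn",w.round(3),"rows>=",np.ceil(max(np.linalg.norm(d)/4.17,np.degrees(np.linalg.norm(w))/7.16)))
if __name__=="__main__": cmd(*map(float,sys.argv[1:5]))
E
python3 go.py 465 -22 160 84.8; python3 go.py 465 -22 47 84.8
```

```text
t 1.2 at [120.1 511.1 248.3] F [-0.6  0.2  0.1] grip 1.002 0.0 yaw 76.77 shift cm [-45.77 -44.     8.83] turn [-0.   -0.   -0.14] rows>= 16.0
t 1.2 at [120.1 511.1 248.3] F [-0.6  0.2  0.1] grip 1.002 0.0 yaw 76.77 shift cm [-45.77 -44.    20.13] turn [-0.   -0.   -0.14] rows>= 16.0
```

Emit:
{"op": "step_arm", "data": {"commands": "0 -45.77 -44.0 8.8 0 0 -0.14;0 -45.77 -44.0 8.8 0 0 -0.14;0 -45.77 -44.0 8.8 0 0 -0.14;0 -45.77 -44.0 8.8 0 0 -0.14;0 -45.77 -44.0 8.8 0 0 -0.14;0 -45.77 -44.0 8.8 0 0 -0.14;0 -45.77 -44.0 8.8 0 0 -0.14;0 -45.77 -44.0 8.8 0 0 -0.14;0 -45.77 -44.0 8.8 0 0 -0.14;0 -45.77 -44.0 8.8 0 0 -0.14;0 -45.77 -44.0 8.8 0 0 -0.14;0 -45.77 -44.0 8.8 0 0 -0.14;0 -45.77 -44.0 8.8 0 0 -0.14;0 -45.77 -44.0 8.8 0 0 -0.14;0 -45.77 -44.0 8.8 0 0 -0.14;0 -45.77 -44.0 8.8 0 0 -0.14;0 -45.77 -44.0 8.8 0 0 -0.14;0 -45.77 -44.0 8.8 0 0 -0.14;0 -45.77 -44.0 8.8 0 0 -0.14;0 -45.77 -44.0 8.8 0 0 -0.14"}}

```text
time_s: 2.87
eef_pos: [464.6, -21.0, 160.5]
ee_rot: [0.0, 0.045, 0.999, 0.0]
force: [0.3, 0.4, -0.2]
grip_width: 0.002
grip_force: 0.0
```

```bash
python3 go.py 465 -22 47 84.8
```

```text
t 2.87 at [464.6 -21.  160.5] F [ 0.3  0.4 -0.2] grip 0.002 0.0 yaw 84.87 shift cm [-0.05 -0.09 11.35] turn [0.    0.    0.001] rows>= 3.0
```

Emit:
{"op": "step_arm", "data": {"commands": "0 0 0 4 0 0 0;0 0 0 8 0 0 0;0 0 0 11.3 0 0 0;0 0 0 11.3 0 0 0;0 -1 0 11.3 0 0 0;0 -2 0 11.3 0 0 0;0 -2.3 0 11.3 0 0 0;0 -2.6 0 11.3 0 0 0;0 -2.9 0 11.3 0 0 0;0 -3.2 0 11.3 0 0 0;0 -3.5 0 11.3 0 0 0;0 -3.8 0 11.3 0 0 0;0 -4.1 0 11.3 0 0 0"}}

```text
time_s: 3.95
eef_pos: [505.5, -25.6, 47.2]
ee_rot: [-0.001, 0.045, 0.999, 0.0]
force: [-4.1, 0.9, 0.5]
grip_width: -0.003
grip_force: 0.0
```

Emit:
{"op": "step_arm", "data": {"commands": "0 -0.3 0 0 0 0 0;0 -0.6 0 0 0 0 0;0 -0.9 0 0 0 0 0;0 -1.2 0 0 0 0 0;0 -1.5 0 0 0 0 0;0 -1.8 0 0 0 0 0;0 -2.1 0 0 0 0 0;0 -2.3 0 0 0 0 0;0 -2.5 0 0 0 0 0"}}

```text
time_s: 4.7
eef_pos: [530.9, -27.9, 47.2]
ee_rot: [-0.0, 0.045, 0.999, 0.0]
force: [-3.7, 1.3, 0.3]
grip_width: 0.002
grip_force: 0.0
```

Run:
```python
from h import *
np.set_printoptions(precision=1,suppress=True)
for c in ("top","side"): capture(c)
p=[spot_point(c,"slot") for c in ("top","side")]
for q in p: print([(np.round(r["xy"],1),round(r["score"],2)) for r in q[:2]])
if all(p): print(tri(p[0][0]["xy"],p[1][0]["xy"]),onz("top",p[0][0]["xy"],67))
s=sense();print(np.array(s["eef_pos"]),np.array(s["force"]))
```

```text
[(array([336.7, 187.9]), 0.71)]
[(array([353.6, 247. ]), 0.78)]
(array([ 582.8, -169.3,   66.6]), np.float64(9.643731172244562)) [ 579. -166.   67.]
[531.2 -28.2  47.5] [-0.  -0.1  0.7]
```

Emit:
{"op": "step_arm", "data": {"commands": "0 -0.1 0 0 0 0 0;0 -0.2 0 0 0 0 0;0 -0.3 0 0 0 0 0;0 -0.4 0 0 0 0 0;0 -0.5 0 0 0 0 0"}}

```text
time_s: 5.32
eef_pos: [535.8, -28.4, 47.3]
ee_rot: [-0.0, 0.045, 0.999, -0.0]
force: [-3.2, -0.8, 1.3]
grip_width: -0.001
grip_force: 0.0
```

Emit:
{"op": "step_arm", "data": {"commands": "0 -0.1 0 0 0 0 0;0 -0.2 0 0 0 0 0;0 -0.3 0 0 0 0 0"}}

```text
time_s: 5.57
eef_pos: [538.8, -28.7, 47.3]
ee_rot: [-0.0, 0.045, 0.999, 0.0]
force: [-4.1, -0.0, 0.9]
grip_width: 0.003
grip_force: 0.0
```

Emit:
{"op": "step_arm", "data": {"commands": "0 -0.1 0 0 0 0 0;0 -0.2 0 0 0 0 0"}}

```text
time_s: 5.73
eef_pos: [539.4, -28.5, 46.9]
ee_rot: [-0.002, 0.045, 0.999, 0.0]
force: [-13.9, 0.3, 5.7]
grip_width: 0.002
grip_force: 0.0
```

Emit:
{"op": "step_arm", "data": {"commands": "0 -0.1 0 0 0 0 0"}}

```text
time_s: 5.82
eef_pos: [539.4, -28.3, 46.6]
ee_rot: [-0.004, 0.045, 0.999, 0.001]
force: [-18.5, 0.9, 8.7]
grip_width: -0.001
grip_force: 0.0
```

Emit:
{"op": "step_arm", "data": {"commands": "0 -0.1 0 0 0 0 0"}}

```text
time_s: 5.9
eef_pos: [539.3, -28.2, 46.3]
ee_rot: [-0.005, 0.045, 0.999, 0.001]
force: [-25.5, 1.1, 10.3]
grip_width: -0.001
grip_force: 0.0
```

Emit:
{"op": "step_arm", "data": {"commands": "0 0.3 0 0 0 0 0;0 1 0 0 0 0 0;0 3 0 0 0 0 0;0 4 0 -2 0 0 0;0 4 0 -6 0 0 0;0 4 0 -10 0 0 0;0 4 0 -12 0 0 0;0 4 0 -12 0 0 0"}}

```text
time_s: 6.57
eef_pos: [505.0, -25.9, 172.2]
ee_rot: [0.005, 0.045, 0.999, -0.001]
force: [0.5, -0.2, 0.1]
grip_width: -0.002
grip_force: 0.0
```

```bash
cat > fit.py <<'E'
from h import *
from scipy.optimize import minimize
np.set_printoptions(precision=2,suppress=True)
I={c:capture(c) for c in ("top","side")}
for c in I: cv2.imwrite(f"pics/{c}1.png",I[c][:,:,::-1])
W={"top":(135,215,175,262),"side":(155,140,205,182)}
g={c:cv2.resize(I[c][W[c][1]:W[c][3],W[c][0]:W[c][2]],None,fx=4,fy=4,interpolation=cv2.INTER_LINEAR).max(2).astype(float) for c in I}
mask={}
for c in g:
    th=45; m=(g[c]<th).astype(np.uint8); n,l,st,ce=cv2.connectedComponentsWithStats(m)
    print(c,[(st[i].tolist()) for i in range(1,n) if st[i,4]>150]); 
    exp=proj(c,[432,300,92])-W[c][:2]; k=min((i for i in range(1,n) if st[i,4]>150),key=lambda i:np.hypot(*(ce[i]/4-exp))); mask[c]=(l==k)
def box(c,x,y,a):
    B=np.array([[i*10,j*16,k] for i in(-1,1) for j in(-1,1) for k in(74,112)],float)
    ca,sa=np.cos(a),np.sin(a); P=[[x+ca*p[0]-sa*p[1],y+sa*p[0]+ca*p[1],p[2]] for p in B]
    q=np.array([(proj(c,p)-W[c][:2]+.5)*4-.5 for p in P]); h=cv2.convexHull(np.round(q*16).astype(np.int32))
    o=np.zeros(mask[c].shape,np.uint8); cv2.fillConvexPoly(o,h,1,shift=4); return o>0
def cost(v,cs):
    return sum(1-(box(c,*v)&mask[c]).sum()/(box(c,*v)|mask[c]).sum() for c in cs)
for cs in (("top",),("side",),("top","side")):
    best=min((minimize(lambda u:cost((u[0],u[1],u[2]/50),cs),[431,300,a],method="Nelder-Mead",options=dict(initial_simplex=[[428,298,a],[434,298,a],[428,304,a],[431,300,a+5]])) for a in (-3,2,6)),key=lambda r:r.fun)
    print(cs,best.x[:2],"yaw deg",np.degrees(best.x[2]/50),best.fun)
for l in ("slot","adjust_zero","pin_grip"):
    p=[spot_point(c,l) for c in ("top","side")]
    if all(p): print(l,tri(p[0][0]["xy"],p[1][0]["xy"]),onz("top",p[0][0]["xy"],67))
E
python3 fit.py
```

```text
top [[141, 40, 19, 116, 1676], [37, 88, 70, 36, 2098]]
side [[60, 50, 59, 85, 3426]]Traceback (most recent call last):
  File "fit.py", line 21, in <module>
    best=min((minimize(lambda u:cost((u[0],u[1],u[2]/50),cs),[431,300,a],method="Nelder-Mead",options=dict(initial_simplex=[[428,298,a],[434,298,a],[428,304,a],[431,300,a+5]])) for a in (-3,2,6)),key=lambda r:r.fun)
  File "fit.py", line 21, in <genexpr>
    best=min((minimize(lambda u:cost((u[0],u[1],u[2]/50),cs),[431,300,a],method="Nelder-Mead",options=dict(initial_simplex=[[428,298,a],[434,298,a],[428,304,a],[431,300,a+5]])) for a in (-3,2,6)),key=lambda r:r.fun)
              ~~~~~~~~^^^^^^^^^^^^^^^^^^^^^^^^^^^^^^^^^^^^^^^^^^^^^^^^^^^^^^^^^^^^^^^^^^^^^^^^^^^^^^^^^^^^^^^^^^^^^^^^^^^^^^^^^^^^^^^^^^^^^^^^^^^^^^^^^^^^^^^^^^^^^^^^^^^^^^^^^^
    res = _minimize_neldermead(fun, x0, args, callback, bounds=bounds,
                               **options)
    fxr = func(xr)
    fx = function(np.copy(x), *(wrapper_args + args))
  File "fit.py", line 21, in <lambda>
    best=min((minimize(lambda u:cost((u[0],u[1],u[2]/50),cs),[431,300,a],method="Nelder-Mead",options=dict(initial_simplex=[[428,298,a],[434,298,a],[428,304,a],[431,300,a+5]])) for a in (-3,2,6)),key=lambda r:r.fun)
                                ~~~~^^^^^^^^^^^^^^^^^^^^^^^^
  File "fit.py", line 19, in cost
    return sum(1-(box(c,*v)&mask[c]).sum()/(box(c,*v)|mask[c]).sum() for c in cs)
  File "fit.py", line 19, in <genexpr>
    return sum(1-(box(c,*v)&mask[c]).sum()/(box(c,*v)|mask[c]).sum() for c in cs)
                  ~~~^^^^^^
  File "fit.py", line 16, in box
    q=np.array([(proj(c,p)-W[c][:2]+.5)*4-.5 for p in P]); h=cv2.convexHull(np.round(q*16).astype(np.int32))
                 ~~~~^^^^^
  File "h.py", line 11, in proj
    m=camera_model(cam); q=np.array(m["mtx"])@(rot(m).T@(np.array(p,float)-np.array(m["eye"])))
ValueError: time passes only in moves, steps and waits
```

```bash
sed -i '3a import functools\ncamera_model=functools.lru_cache(None)(camera_model)' h.py; sed -i 's/^I=.*/I={c:cv2.imread(f"pics\/{c}1.png")[:,:,::-1] for c in ("top","side")}/; /cv2.imwrite/d' fit.py; python3 fit.py; python3 go.py 440 295 200 92
```

```text
top [[141, 40, 19, 116, 1676], [37, 88, 70, 36, 2098]]
side [[60, 50, 59, 85, 3426]]
('top',) [431.98 298.83] yaw deg 3.5842422431511474 0.0999570999571
('side',) [429.37 293.07] yaw deg -5.4903795805461675 0.0653266331658291
('top', 'side') [431.31 298.57] yaw deg 1.0612502391214016 0.2948656505191244
slot (array([ 588.18, -170.69,   67.08]), np.float64(8.696294867966845)) [ 584.85 -167.79   67.  ]
pin_grip (array([429.85, 304.79,  83.81]), np.float64(13.987920305496626)) [435.69 305.77  67.  ]
t 6.97 at [502.6 -25.4 166.4] F [-0.1 -0.3  0.6] grip -0.002 0.0 yaw 84.79 shift cm [ 9.15 31.34 -3.34] turn [ 0.    -0.002 -0.126] rows>= 8.0
```

```bash
cat > fit2.py <<'E'
exec(open("fit.py").read().split("def cost")[0])
def sh(m,d): return cv2.warpAffine(m.astype(np.uint8)*255,np.float32([[1,0,d[0]],[0,1,d[1]]]),m.shape[::-1])>127
iou=lambda a,b:(a&b).sum()/(a|b).sum()
f=lambda u:2-iou(box("top",u[0],u[1],u[2]/50),mask["top"])-iou(sh(box("side",u[0],u[1],u[2]/50),u[3:5]),mask["side"])
for a in (-4,0,2,5):
    x0=np.array([431,299,a,0,0.]); S=np.vstack([x0,x0+np.diag([3,3,4,8,8])])
    r=minimize(f,x0,method="Nelder-Mead",options=dict(initial_simplex=S,maxfev=800)); print(r.x[:2],np.degrees(r.x[2]/50),"side px shift",r.x[3:]/4,r.fun)
E
python3 fit2.py
```

```text
top [[141, 40, 19, 116, 1676], [37, 88, 70, 36, 2098]]
side [[60, 50, 59, 85, 3426]]
[431.74 298.73] 0.35671243371530525 side px shift [0.01 1.27] 0.22033037462596594
[431.63 298.86] 0.6808651608704652 side px shift [0.2 1.2] 0.21961412446483208
[431.98 298.83] 1.5561252942221424 side px shift [0.4  1.33] 0.20599599427753923
[431.67 299.02] 2.398801347212221 side px shift [0.31 1.37] 0.21556549916536838
```

Emit:
{"op": "step_arm", "data": {"commands": "1 9.15 31.3 -3.3 0 0 -0.13;1 9.15 31.3 -3.3 0 0 -0.13;1 9.15 31.3 -3.3 0 0 -0.13;1 9.15 31.3 -3.3 0 0 -0.13;1 9.15 31.3 -3.3 0 0 -0.13;1 9.15 31.3 -3.3 0 0 -0.13;1 9.15 31.3 -3.3 0 0 -0.13;1 9.15 31.3 -3.3 0 0 -0.13;1 9.15 31.3 -3.3 0 0 -0.13;1 9.15 31.3 -3.3 0 0 -0.13;1 9.15 31.3 -3.3 0 0 -0.13"}}

```text
time_s: 7.88
eef_pos: [440.0, 294.2, 199.7]
ee_rot: [-0.0, -0.02, 1.0, -0.0]
force: [1.2, -1.1, 0.4]
grip_width: 1.0
grip_force: 0.0
```

```bash
python3 go.py 432 299 93 92
```

```text
t 7.88 at [440.  294.2 199.7] F [ 1.2 -1.1  0.4] grip 1.0 0.0 yaw 92.26 shift cm [ 0.77  0.51 10.67] turn [-0.001 -0.001  0.005] rows>= 3.0
```

Emit:
{"op": "step_arm", "data": {"commands": "1 0.77 0.5 3 0 0 0;1 0.77 0.5 6 0 0 0;1 0.77 0.5 9 0 0 0;1 0.77 0.5 10.6 0 0 0;1 0.77 0.5 10.6 0 0 0;1 0.77 0.5 10.6 0 0 0"}}

```text
time_s: 8.38
eef_pos: [432.6, 298.3, 94.2]
ee_rot: [-0.001, -0.019, 1.0, -0.0]
force: [-1.0, -1.3, -0.3]
grip_width: 0.999
grip_force: 0.0
```

Run:
```python
from h import *
print(sense()["eef_pos"],sense()["force"])
t=capture("top");s=capture("side")
c=[cv2.resize(x,(400,400),interpolation=cv2.INTER_CUBIC) for x in (t[190:270,115:195],s[125:205,140:220])]
cv2.imwrite("pics/g1.png",cv2.convertScaleAbs(np.hstack(c)[:,:,::-1],alpha=1.4))
```

```text
[432.58639131 298.27144405  94.20263424] [-0.96604408 -1.31425759 -0.27317929]
```

View pics/g1.png

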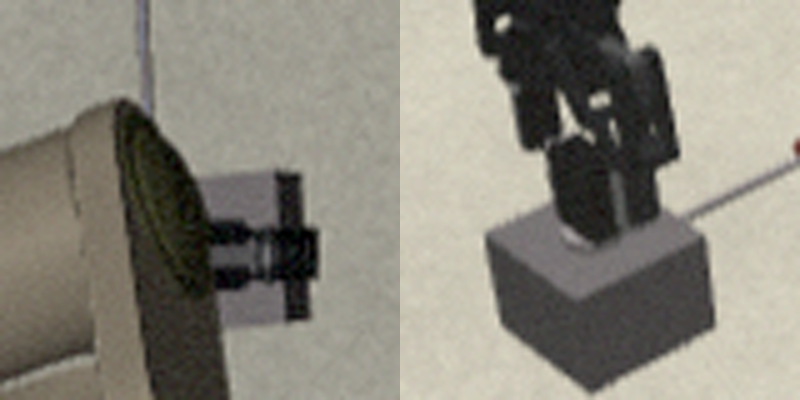

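The side crop shows the fingers straddling the handle, which is at about (585,190) with the right pad at (640,190). The top crop has the rest at (255,245), mostly hidden by the wrist. Now I close on the handle.

Emit:
{"op": "step_arm", "data": {"commands": "0 0 0 0 0 0 0;0 0 0 0 0 0 0;0 0 0 0 0 0 0;0 0 0 0 0 0 0;0 0 0 0 0 0 0;0 0 0 0 0 0 0;0 0 0 0 0 0 0;0 0 0 0 0 0 0;0 0 0 0 0 0 0;0 0 0 0 0 0 0", "newtons": 60}}

```text
time_s: 9.32
eef_pos: [432.7, 299.6, 95.1]
ee_rot: [0.001, -0.02, 1.0, 0.0]
force: [0.1, 2.3, 7.1]
grip_width: 0.364
grip_force: 59.9
```

Emit:
{"op": "step_arm", "data": {"commands": "0 0 0 -2 0 0 0;0 0 0 -4 0 0 0;0 0 0 -7 0 0 0;0 0 0 -10 0 0 0;0 0 0 -10 0 0 0;0 0 0 -10 0 0 0"}}

```text
time_s: 9.82
eef_pos: [432.5, 299.5, 195.1]
ee_rot: [0.001, -0.02, 1.0, 0.0]
force: [-0.4, -0.8, -2.3]
grip_width: 0.364
grip_force: 60.9
```

```bash
python3 - <<'E'
from h import *
s=sense();print(s["eef_pos"],s["force"],s["wrist_torque"])
t=capture("top");s=capture("side")
np.set_printoptions(precision=1,suppress=True)
for l in ("nose","pin_grip"):
  for c in ("top","side"): print(l,c,[(np.round(r["xy"],1),round(r["score"],2)) for r in spot_point(c,l)[:2]])
c=[cv2.resize(s[100:205,130:235],(600,600),interpolation=cv2.INTER_CUBIC)]
cv2.imwrite("pics/g2.png",cv2.convertScaleAbs(np.hstack(c)[:,:,::-1],alpha=1.4))
E
python3 go.py 590.5 -174.5 195 84.8
```

```text
[432.4604666  299.46357529 195.10756292] [-0.38571484 -0.80768413 -2.33540685] [-0.01251348  0.04102821 -0.02966527]
nose top []
nose side [(array([173.5, 154.3]), 0.5)]
pin_grip top []
pin_grip side [(array([170.2, 128.7]), 0.6)]
t 10.12 at [431.9 299.1 193.2] F [-0.  -0.3 -1.5] grip 0.364 60.9 yaw 92.25 shift cm [-13.99 -47.95  -0.17] turn [-0.001 -0.002  0.13 ] rows>= 12.0
```

View pics/g2.png

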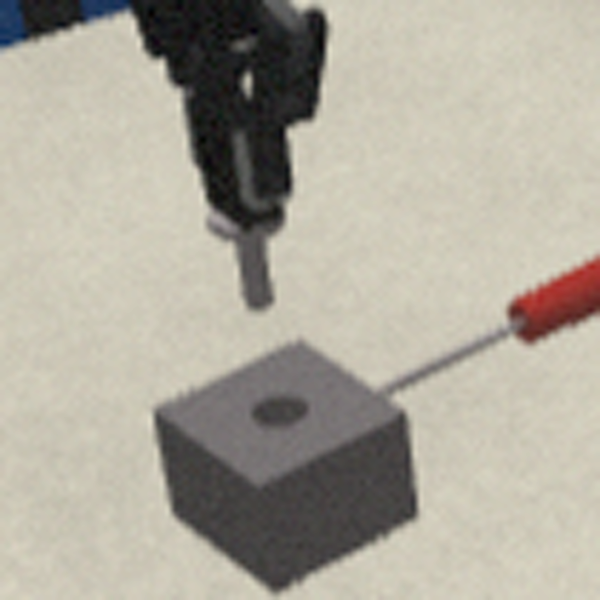

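The side crop shows the pin held upright: flange at (245,220), nose at (260,303), with the rest's hole empty at (280,410). Next I move over the bracket.

Emit:
{"op": "step_arm", "data": {"commands": "0 -14 -47.9 0 0 0 0.13;0 -14 -47.9 0 0 0 0.13;0 -14 -47.9 0 0 0 0.13;0 -14 -47.9 0 0 0 0.13;0 -14 -47.9 0 0 0 0.13;0 -14 -47.9 0 0 0 0.13;0 -14 -47.9 0 0 0 0.13;0 -14 -47.9 0 0 0 0.13;0 -14 -47.9 0 0 0 0.13;0 -14 -47.9 0 0 0 0.13;0 -14 -47.9 0 0 0 0.13;0 -14 -47.9 0 0 0 0.13;0 -14 -47.9 0 0 0 0.13;0 -14 -47.9 0 0 0 0.13;0 -14 -47.9 0 0 0 0.13;0 -14 -47.9 0 0 0 0.13;0 -14 -47.9 0 0 0 0.13;0 -14 -47.9 0 0 0 0.13"}}

```text
time_s: 11.62
eef_pos: [590.9, -172.8, 194.5]
ee_rot: [0.0, 0.045, 0.999, -0.0]
force: [0.9, 0.0, -2.3]
grip_width: 0.366
grip_force: 60.9
```

```bash
python3 go.py 590.5 -174.5 159 84.8
python3 - <<'E'
from h import *
np.set_printoptions(precision=1,suppress=True)
p=np.array(sense()["eef_pos"])
t=capture("top");s=capture("side")
print("side: proj nose",proj("side",p-[0,0,78]),"hole est",proj("side",[590.5,-174.5,77]))
for l in ("nose","pin_grip","adjust_zero","slot"):
  for c in ("top","side"): print(l,c,[(np.round(r["xy"],1),round(r["score"],2)) for r in spot_point(c,l)[:2]])
x=[cv2.resize(s[200:280,310:410],(750,600),interpolation=cv2.INTER_CUBIC)]
cv2.imwrite("pics/n1.png",cv2.convertScaleAbs(np.hstack(x)[:,:,::-1],alpha=1.4))
E
```

```text
t 11.62 at [ 590.9 -172.8  194.5] F [ 0.9  0.  -2.3] grip 0.366 60.9 yaw 84.87 shift cm [ 0.03 -0.17  3.55] turn [-0.     0.     0.001] rows>= 1.0
side: proj nose [358. 229.] hole est [356.2 243.5]
nose top []
nose side [(array([359.5, 231.3]), 0.88), (array([296.2, 222.5]), 0.33)]
pin_grip top []
pin_grip side [(array([361.2, 203.2]), 0.97)]
adjust_zero top []
adjust_zero side [(array([366.2, 248.1]), 0.76), (array([329.9, 225.1]), 0.37)]
slot top []
slot side [(array([354.6, 246.6]), 0.86)]
```

View pics/n1.png

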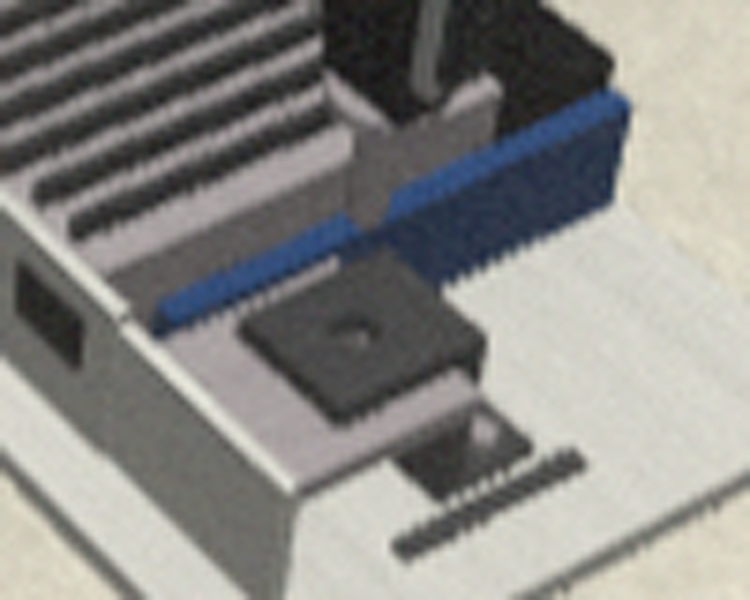

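The side crop shows the module home, with the tongue between the bracket's plates. The bracket hole is at about (357,333), which is pixel (356.9,244). The shank's nose is at (370,229), pixel (358.9,230.2), about (1,1.3) px from its predicted place, so I correct for that bias.

```bash
python3 - <<'E'
from h import *
np.set_printoptions(precision=1,suppress=True)
for px in ((356,242.8),(355.7,242.4),(356.9,244)): print(onz("side",px,77))
E
python3 go.py 590.5 -174.5 159 84.8
```

```text
[ 591.5 -172.8   77. ]
[ 591.9 -171.6   77. ]
[ 590.4 -176.5   77. ]
t 12.12 at [ 590.9 -173.8  194.3] F [-0.   0.5 -2.8] grip 0.366 60.9 yaw 84.8 shift cm [ 0.03 -0.07  3.53] turn [-0. -0. -0.] rows>= 1.0
```

Emit:
{"op": "step_arm", "data": {"commands": "0 0 0 1.5 0 0 0;0 0 0 3.0 0 0 0;0 0 0 3.3 0 0 0;0 0 0 3.5 0 0 0;0 0 0 3.6 0 0 0;0 0 0 3.7 0 0 0;0 0 0 3.8 0 0 0;0 0 0 3.9 0 0 0"}}

```text
time_s: 12.78
eef_pos: [591.1, -173.9, 155.8]
ee_rot: [0.0, 0.045, 0.999, -0.0]
force: [-0.4, -0.1, -1.9]
grip_width: 0.363
grip_force: 61.1
```

Emit:
{"op": "step_arm", "data": {"commands": "0 0 0 0.1 0 0 0"}}

```text
time_s: 12.87
eef_pos: [591.0, -173.9, 154.6]
ee_rot: [0.0, 0.045, 0.999, -0.0]
force: [-1.2, 0.9, -2.5]
grip_width: 0.362
grip_force: 61.1
```

Emit:
{"op": "step_arm", "data": {"commands": "0 0 0 0.1 0 0 0"}}

```text
time_s: 12.95
eef_pos: [591.0, -173.9, 153.4]
ee_rot: [0.0, 0.045, 0.999, -0.0]
force: [-0.5, 0.4, -2.7]
grip_width: 0.366
grip_force: 61.1
```

Emit:
{"op": "step_arm", "data": {"commands": "0 0 0 0.1 0 0 0"}}

```text
time_s: 13.03
eef_pos: [590.9, -173.9, 152.3]
ee_rot: [0.0, 0.045, 0.999, -0.0]
force: [-0.5, -0.5, -1.2]
grip_width: 0.363
grip_force: 61.1
```

Emit:
{"op": "step_arm", "data": {"commands": "0 0 0 0.1 0 0 0"}}

```text
time_s: 13.12
eef_pos: [591.1, -173.9, 151.4]
ee_rot: [0.0, 0.045, 0.999, -0.0]
force: [0.4, -1.5, -0.1]
grip_width: 0.365
grip_force: 61.1
```

Emit:
{"op": "step_arm", "data": {"commands": "0 0 0 0.1 0 0 0"}}

```text
time_s: 13.2
eef_pos: [591.2, -174.1, 150.6]
ee_rot: [0.001, 0.045, 0.999, -0.0]
force: [1.0, -0.3, -0.0]
grip_width: 0.364
grip_force: 61.3
```

Emit:
{"op": "step_arm", "data": {"commands": "0 0 0 0.1 0 0 0"}}

```text
time_s: 13.28
eef_pos: [591.3, -174.2, 149.7]
ee_rot: [0.001, 0.045, 0.999, -0.0]
force: [1.0, -1.7, 0.4]
grip_width: 0.362
grip_force: 61.3
```

Emit:
{"op": "step_arm", "data": {"commands": "0 -0.04 -0.06 0.1 0 0 0;0 -0.04 -0.06 0.2 0 0 0;0 -0.04 -0.06 0.3 0 0 0"}}

```text
time_s: 13.53
eef_pos: [591.5, -174.6, 146.3]
ee_rot: [0.0, 0.045, 0.999, -0.0]
force: [2.4, -0.9, -0.3]
grip_width: 0.365
grip_force: 61.3
```

```bash
python3 -c "
from h import *
s=sense();print(s['eef_pos'],s['force'],s['wrist_torque'])"
```

```text
[ 591.48786816 -174.57342422  146.32860174] [ 2.38583606 -0.90209469 -0.31354971] [-0.22804266 -0.50562757 -0.04607682]
```

Emit:
{"op": "step_arm", "data": {"commands": "0 -0.06 -0.03 0.1 0 0 0;0 -0.06 -0.03 0.2 0 0 0;0 -0.06 -0.03 0.3 0 0 0;0 -0.06 -0.03 0.4 0 0 0"}}

```text
time_s: 13.87
eef_pos: [591.7, -174.7, 142.0]
ee_rot: [-0.0, 0.045, 0.999, 0.0]
force: [1.4, -0.0, -0.8]
grip_width: 0.366
grip_force: 61.1
```

Emit:
{"op": "step_arm", "data": {"commands": "0 0 0 0.1 0 0 0;0 0 0 0.2 0 0 0;0 0 0 0.3 0 0 0"}}

```text
time_s: 14.12
eef_pos: [591.8, -174.8, 139.1]
ee_rot: [-0.0, 0.045, 0.999, 0.0]
force: [1.7, -0.8, -1.7]
grip_width: 0.368
grip_force: 61.1
```

Emit:
{"op": "step_arm", "data": {"commands": "0 -0.04 -0.02 0.15 0 0 0;0 -0.04 -0.02 0.3 0 0 0;0 -0.04 -0.02 0.45 0 0 0;0 -0.04 -0.02 0.6 0 0 0"}}

```text
time_s: 14.45
eef_pos: [592.0, -175.0, 133.0]
ee_rot: [-0.0, 0.045, 0.999, 0.0]
force: [-0.1, -0.2, -3.0]
grip_width: 0.369
grip_force: 61.1
```

Emit:
{"op": "step_arm", "data": {"commands": "0 0 0 0.15 0 0 0;0 0 0 0.3 0 0 0;0 0 0 0.45 0 0 0;0 0 0 0.6 0 0 0"}}

```text
time_s: 14.78
eef_pos: [592.2, -175.1, 127.1]
ee_rot: [-0.0, 0.045, 0.999, -0.0]
force: [-0.6, 0.1, -0.6]
grip_width: 0.366
grip_force: 61.1
```

Emit:
{"op": "step_arm", "data": {"commands": "0 0 0 0.15 0 0 0;0 0 0 0.3 0 0 0;0 0 0 0.45 0 0 0;0 0 0 0.6 0 0 0;0 0 0 0.75 0 0 0;0 0 0 0.9 0 0 0"}}

```text
time_s: 15.28
eef_pos: [592.2, -175.1, 118.2]
ee_rot: [0.0, 0.045, 0.999, -0.0]
force: [0.9, 0.1, -3.1]
grip_width: 0.362
grip_force: 61.1
```

Emit:
{"op": "step_arm", "data": {"commands": "0 0 0 0.1 0 0 0;0 0 0 0.2 0 0 0;0 0 0 0.3 0 0 0"}}

```text
time_s: 15.53
eef_pos: [592.2, -175.1, 115.2]
ee_rot: [0.0, 0.045, 0.999, -0.0]
force: [0.3, 0.5, -1.6]
grip_width: 0.36
grip_force: 61.1
```

Emit:
{"op": "step_arm", "data": {"commands": "0 0 0 0.1 0 0 0;0 0 0 0.2 0 0 0"}}

```text
time_s: 15.7
eef_pos: [592.2, -175.1, 113.2]
ee_rot: [0.0, 0.045, 0.999, -0.0]
force: [-0.8, 0.5, -2.3]
grip_width: 0.37
grip_force: 61.1
```

Emit:
{"op": "step_arm", "data": {"commands": "0 0 0 0.1 0 0 0"}}

```text
time_s: 15.78
eef_pos: [592.2, -175.1, 112.2]
ee_rot: [-0.0, 0.045, 0.999, -0.0]
force: [-0.2, -0.3, -2.0]
grip_width: 0.362
grip_force: 61.1
```

Emit:
{"op": "step_arm", "data": {"commands": "0 0 0 0.1 0 0 0"}}

```text
time_s: 15.87
eef_pos: [592.3, -175.1, 112.0]
ee_rot: [0.0, 0.045, 0.999, -0.0]
force: [-4.3, 2.1, 11.0]
grip_width: 0.368
grip_force: 62.8
```

Force rose at TCP z = 112, which is where the flange should seat. I release the pin there.

Emit:
{"op": "step_arm", "data": {"commands": "1 0 0 0 0 0 0;1 0 0 0 0 0 0;1 0 0 0 0 0 0;1 0 0 0 0 0 0;1 0 0 0 0 0 0;1 0 0 0 0 0 0;1 0 0 0 0 0 0;1 0 0 0 0 0 0;1 0 0 -2 0 0 0;1 0 0 -5 0 0 0;1 0 0 -9 0 0 0;1 0 0 -13 0 0 0;1 12 10 -13 0 0 0;1 12 10 -13 0 0 0;1 12 10 -13 0 0 0;1 12 10 -13 0 0 0;1 12 10 -13 0 0 0;1 12 10 -13 0 0 0"}}

```text
time_s: 17.37
eef_pos: [481.4, -63.9, 242.0]
ee_rot: [0.001, 0.045, 0.999, -0.0]
force: [0.5, -0.2, 0.2]
grip_width: 0.999
grip_force: 0.0
```

Run:
```python
from h import *
np.set_printoptions(precision=1,suppress=True)
s=sense(); print(s["eef_pos"],s["force"])
t=capture("top");s=capture("side")
for c in ("top","side"): print(c,"exp grip",proj(c,[592,-175,109]),[(np.round(r["xy"],1),round(r["score"],2)) for r in spot_point(c,"pin_grip")[:2]])
x=[cv2.resize(i,(400,400),interpolation=cv2.INTER_CUBIC) for i in (t[135:225,295:385],s[200:280,315:395])]
cv2.imwrite("pics/end.png",cv2.convertScaleAbs(np.hstack(x)[:,:,::-1],alpha=1.4))
```

```text
[481.4 -63.9 242. ] [ 0.5 -0.2  0.2]
top exp grip [342.9 181. ] [(array([343.5, 180.7]), 0.48)]
side exp grip [358.7 232. ] [(array([356.7, 233.8]), 0.73)]
```

View pics/end.png

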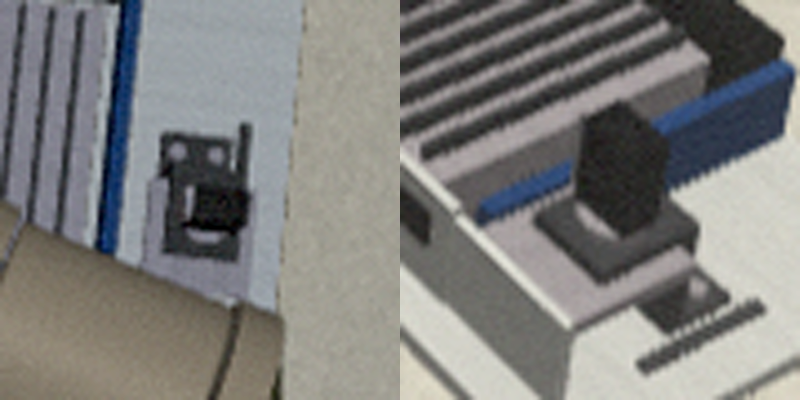

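Both crops show the pin upright with its flange flat on the bracket (side crop (620,215)). The silver paddle stands out on the +y side (top crop (187,205)), the module is home and the arm is clear. I hand the job in.

```bash
python3 -c "
from rig import *
print(finish_job())"
```

```text
the job is handed in; nothing more can be done
None
```

The job is handed in: the module is home against its stop, and the pin is down through bracket and tongue, flange seated, button looking sprung out in the last picture; the push peaked at about 27 N at the stop, slightly over the 25 N asked.

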